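# Put the paint pots back on their own dishes

## Robot

A 7-joint arm with a two-finger parallel gripper is mounted at the origin on the work surface. World frame = base frame: x ahead of the robot, y to its left, z up, the work surface at z = 0. Lengths are in m, angles in rad, forces in N, time in s.
With the tool pointing down it reaches from about 0.425 to 0.875 m from the base axis. Payload 8.4 kg.
Tool frame: the origin (TCP) lies between the finger pads; the fingertips stand manip.finger_overhang ahead of it and the grasp point (between the pads) lies 5 mm behind it (manip.finger_overhang is the distance from the TCP to the fingertips, in m); z points along the fingers, y is the line along which they close (so a half turn about z gives the same grasp; the last joint's range is limited). The gripper opens to 87 mm and grips with 3 to 60 N. Pads are 19 mm wide; open, the fingers measure 117 mm over their backs; the gripper's body (75 mm by 190 mm) begins 51 mm behind the grasp point.
Start: joints at [-1.297, 0.333, 0.04, 1.465, -0.013, 1.343, -0.059], TCP at [0.237, 0.605, 0.211] pointing down, gripper open.
Joint ranges: [-2.58, 2.58], [-0.38, 2.09], [-1.3, 1.39], [0.25, 2.4], [-1.5, 4.64], [0.08, 2.09], [-2.65, 2.65]. Speed limits (rad/s): [2.22, 2.22, 2.79, 2.79, 3.14, 3.14, 3.14].

## Interface

Orientations are given as a unit quaternion [w, x, y, z].
In Python, from rig import manip gives the robot as it stands. Calls block until the motion is done:
- manip.reach(position, orientation): joint-space move of the TCP to a pose.
- manip.line_to(position, vel=0.15, frame=None, threshold=None): straight line of the TCP; frame=None keeps the orientation; vel is the mean speed in m/s. With threshold (N) it stops when the force on the tool has changed by that much, and returns True; else False.
- manip.move_joints(angles): joint-space move.
- manip.open() and manip.close(newtons=None): open the fingers fully, or close them until they stop; newtons is the grip in N (None keeps the last).
- manip.sleep(seconds).
- manip.solve_ik(position, orientation): joint angles nearest the present ones, or None.
- manip.get_state(): the state.
- manip.get_image(name): name is "scene" or "side" or "wrist"; returns (picture, depth): 480x640x3 uint8, red, green, blue; 480x640 float32, m along the optical axis (not along the pixel's ray), 0 where there is no reading.
- manip.camera_params(name): a dict with "fx", "fy", "cx", "cy" (pixels), "k1" (the pictures are not rectified: a ray, as slopes to the right and down, at radius r is drawn at 1 + k1 r^2 times it, then the intrinsics apply), "cam_to_world" (4x4, takes a point from camera to world coordinates). Camera axes: x right, y up, looking along -z (the intrinsics and any distortion apply to the point x, -y, -z); pixel columns grow to the right and rows downward; lengths in m; the calibration is good to about 2 mm. A picture is of the moment at which its call begins: read the wrist's pose just before it. camera_params takes no time and is no camera call; for the wrist camera it gives the pose at the moment of the call.
A pose or a line that the arm cannot do raises manip.IKError and nothing moves.
- manip.sign_off(): hands the job in; it is judged then, once.
Trained networks look in the newest picture that a camera, given by its name, has taken for a name from the list of things; names that differ only in an ending like _2 or _b are one class to them, and where a whole thing is asked for, a point or a joint stands for the part that bears it (a point fixed in the world has none). Each returns a list of dicts, best first, with "score" (0 to 1); they miss things now and then, are a little off and sometimes report something else, mostly with a low value. They report only what shows in the picture. A call takes as long as a camera call. They do not tell look-alikes from the thing itself.
- manip.cut_out(query, camera): "pixels" (480x640 bool, what is visible of it) and "bbox" ([left, top, right, bottom] in pixels, round what is visible of it).
The state is a dict: "time": time; "joint_pos": joint angles; "qd": joint speeds; "joint_efforts": joint torques, N m; "tcp_pos": TCP position; "orientation": TCP orientation; "wrist_force": force on the tool from outside, world axes, zero at the start; "moment": the same for the moment, N m; "gripper_width": opening from 0.0 (shut) to 1.0 (fully open); "grasp_force": force on a finger pad.
Only numpy, scipy, OpenCV 4.12 (cv2) and the standard library are available. Lean on these libraries where they do the work, as an engineer would, in place of code of your own. Each camera call takes 0.05 s, during which the arm holds its last target. There are 200 camera calls.

## Task

The four paint pots have all been put back on the wrong drip dishes: move each one to the dish of its own colour, standing upright flat inside the rim, so that the white dish ends up empty. Use the spare white dish as the stopover: the pots must never be set down on the bench itself, where they would mark the painting, nor tipped over. Leave the mug of brushes alone.

Things in the scene. Friction and masses are not known exactly. Their poses are not given: they have to be found in the camera images.
- pot_red: closed paint pot: white upright cylinder, 54 mm across and 70 mm high, about 150 g, rigid, with a red lid and red band, the same all round (yaw does not matter). Origin: centre of its underside, z axis up. It starts upright in a dish of another colour.
- pot_blue: closed paint pot: white upright cylinder, 54 mm across and 70 mm high, about 150 g, rigid, with a blue lid and blue band, the same all round (yaw does not matter). Origin: centre of its underside, z axis up. It starts upright in a dish of another colour.
- pot_yellow: closed paint pot: white upright cylinder, 54 mm across and 70 mm high, about 150 g, rigid, with a yellow lid and yellow band, the same all round (yaw does not matter). Origin: centre of its underside, z axis up. It starts upright in a dish of another colour.
- pot_green: closed paint pot: white upright cylinder, 54 mm across and 70 mm high, about 150 g, rigid, with a green lid and green band, the same all round (yaw does not matter). Origin: centre of its underside, z axis up. It starts upright in a dish of another colour.
- dish_red: shallow round red dish, the place of the red pot. Stuck fast to the bench. 92 mm across outside, 82 mm inside the rim; its floor is 6 mm and its rim 11 mm above the bench. Origin: centre of its underside, at bench height (z = 0), z axis up.
- dish_blue: shallow round blue dish, the place of the blue pot. Stuck fast to the bench. 92 mm across outside, 82 mm inside the rim; its floor is 6 mm and its rim 11 mm above the bench. Origin: centre of its underside, at bench height (z = 0), z axis up.
- dish_yellow: shallow round yellow dish, the place of the yellow pot. Stuck fast to the bench. 92 mm across outside, 82 mm inside the rim; its floor is 6 mm and its rim 11 mm above the bench. Origin: centre of its underside, at bench height (z = 0), z axis up.
- dish_green: shallow round green dish, the place of the green pot. Stuck fast to the bench. 92 mm across outside, 82 mm inside the rim; its floor is 6 mm and its rim 11 mm above the bench. Origin: centre of its underside, at bench height (z = 0), z axis up.
- dish_white: shallow round white dish, the spare dish, no pot belongs to it; it is empty at the start. Stuck fast to the bench. 92 mm across outside, 82 mm inside the rim; its floor is 6 mm and its rim 11 mm above the bench. Origin: centre of its underside, at bench height (z = 0), z axis up.
- brush_mug: white mug with a brown band and a handle, 74 mm across and 80 mm high, three brushes standing up in it to about 185 mm; loose, 450 g; stands aside at the robot's left. Origin: centre of its underside, z axis up. Not part of the job.
Mind the look-alikes: they are no part of the job. There is more than one size of the pot_green; the job needs the largest.

How it is judged:
By the outcome, as a careful person would: the job done as asked, in the order asked, and still so for the second after the job is handed in, with the robot touching nothing.
It also fails if it takes over 144 s, if anything falls off the work surface, if the arm or the gripper's body presses on something with over 40 N, if the wrist force passes 120 N, or if a joint passes its speed limit or range.

## Working session

There is one attempt and no reset: what is moved stays moved. The work goes in short steps, each a Python script; the robot and the scene stay as the last script left them, time stands still between calls to the robot, and variables do not carry over. Pictures are saved under pics/ and viewed, at most 14 in all, crops included, and the job is handed in when it is done.

```bash
mkdir -p pics; ls
python3 - <<'E'
from rig import manip
import cv2
s=manip.get_state(); print({k:s[k] for k in('time','tcp_pos','orientation','gripper_width')},manip.finger_overhang)
for n in("scene","side"):
    p,d=manip.get_image(n); cv2.imwrite(f"pics/{n}0.png",p[:,:,::-1])
    c=manip.camera_params(n); print(n,c)
E
```

```text
pics
{'time': 0.0, 'tcp_pos': array([0.23660083, 0.60490851, 0.21029853]), 'orientation': array([-9.32515995e-05,  1.85320015e-01,  9.82677914e-01, -7.74965965e-04]), 'gripper_width': 1.0044283656402113} 0.014
scene {'fx': 436.1934722281697, 'fy': 436.1934722281697, 'cx': 320.31435814436475, 'cy': 236.68574755797195, 'k1': -0.04785548724263374, 'cam_to_world': array([[-0.76964678, -0.46087097,  0.44186173,  0.88670558],
       [ 0.63846504, -0.55284806,  0.53546375,  0.51269962],
       [-0.0024973 ,  0.69423121,  0.71974772,  0.65032032],
       [ 0.        ,  0.        ,  0.        ,  1.        ]])}
side {'fx': 518.1782551173135, 'fy': 518.1782551173135, 'cx': 321.02458127265237, 'cy': 235.56643960628267, 'k1': -0.005861494183294115, 'cam_to_world': array([[ 0.76270599,  0.43837425, -0.47550772,  0.01364469],
       [-0.6465729 ,  0.53381523, -0.54496311, -0.54040688],
       [ 0.01493548,  0.72309703,  0.69058498,  0.78765825],
       [ 0.        ,  0.        ,  0.        ,  1.        ]])}
```

View pics/scene0.png

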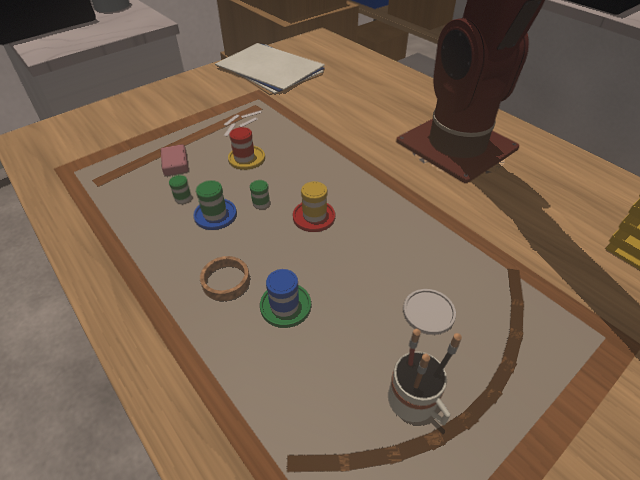

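View pics/side0.png

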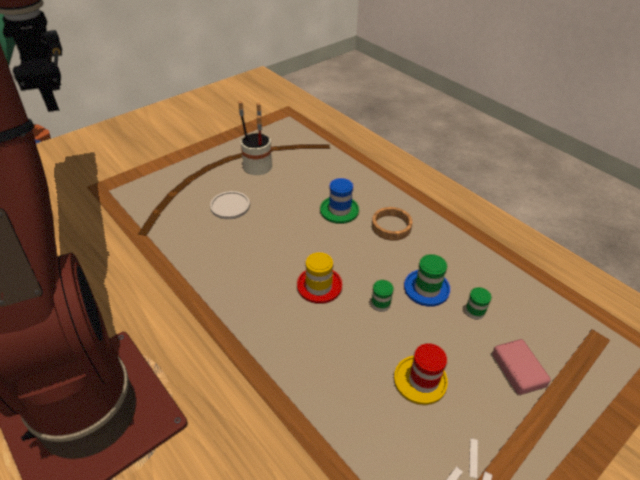

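The scene picture shows red pot (241,148) on yellow dish, yellow pot (314,203) on red dish, green pot (211,202) on blue dish, blue pot (283,295) on green dish. The white dish (430,312) is empty and the mug stands at (418,385). 

Candidates for pot_green, in scene pixels: (211,202) on the blue dish, and the smaller (180,188) and (260,193), both directly on the bench. I choose the largest, (211,202).

```bash
cat > h.py <<'E'
from rig import manip
import numpy as np, cv2
from scipy.optimize import least_squares
def rays(c,px):
    K=np.array([[c['fx'],0,c['cx']],[0,c['fy'],c['cy']],[0,0,1]])
    return cv2.undistortPoints(np.float64(px).reshape(-1,1,2),K,np.array([c['k1'],0,0,0.]))[:,0]
def world(c,px,d):
    r=rays(c,px); P=np.c_[r[:,0]*d,-r[:,1]*d,-d]
    T=c['cam_to_world']; return P@T[:3,:3].T+T[:3,3]
def cloud(c,mask,dep):
    v,u=np.nonzero(mask&(dep>0)); return world(c,np.c_[u,v],dep[v,u])
def circ(P,r=None):
    c0=P.mean(0)
    f=lambda p: np.hypot(P[:,0]-p[0],P[:,1]-p[1])-(p[2] if r is None else r)
    s=least_squares(f,[*c0,.04][:3 if r is None else 2],loss='soft_l1',f_scale=.001)
    return s.x, np.sqrt(np.mean(s.fun**2))
def onplane(c,px,z):
    r=rays(c,px);T=c['cam_to_world'];D=np.c_[r[:,0],-r[:,1],-np.ones(len(r))]@T[:3,:3].T
    return (T[:3,3]+D*((z-T[2,3])/D[:,2])[:,None])
E
python3 - <<'E'
from h import *
np.set_printoptions(precision=4,suppress=True)
crops=[]
for n in("scene","side"):
    p,d=manip.get_image(n); c=manip.camera_params(n)
    for q in['pot_red','pot_yellow','pot_green','pot_blue','dish_red','dish_yellow','dish_green','dish_blue','dish_white','brush_mug']:
        for r in manip.cut_out(q,n):
            if r['score']<.3: continue
            m=r['pixels']; P=cloud(c,m,d); zt=np.percentile(P[:,2],98)
            if q[:3]=='pot':
                T=P[P[:,2]>zt-.005]; x,e=cv2.minEnclosingCircle(np.float32(T[:,:2]))
            else:
                H=cv2.convexHull(np.float32(P[:,:2]))[:,0]; x,e=circ(H)
            print(n,q,round(r['score'],2),np.int32(r['bbox']),m.sum(),'ztop %.4f zlo %.4f'%(zt,np.percentile(P[:,2],2)),np.array(x),'%.4f'%e)
    if n=='scene': cv2.imwrite('pics/crop.png',cv2.resize(p[110:250,150:350,::-1],None,fx=4,fy=4,interpolation=2))
E
```

```text
scene pot_red 0.58 [232 125 255 164] 733 ztop 0.0784 zlo 0.0064 [ 0.4632 -0.3031] 0.0306
scene pot_yellow 0.95 [300 180 330 221] 908 ztop 0.0789 zlo 0.0107 [ 0.46  -0.026] 0.0279
scene pot_green 0.97 [249 183 268 210] 474 ztop 0.0550 zlo 0.0029 [ 0.5256 -0.1362] 0.0212
scene pot_green 0.91 [171 180 191 202] 386 ztop 0.0541 zlo 0.0059 [ 0.6512 -0.2607] 0.0191
scene pot_green 0.72 [192 177 226 223] 913 ztop 0.0794 zlo 0.0112 [ 0.6218 -0.1676] 0.0279
scene pot_blue 0.68 [265 266 299 317] 1225 ztop 0.0788 zlo 0.0111 [0.6494 0.123 ] 0.0272
scene dish_red 0.74 [294 203 335 230] 552 ztop 0.0132 zlo 0.0046 [ 0.4627 -0.0229  0.0447] 0.0009
scene dish_yellow 0.88 [229 148 263 169] 333 ztop 0.0140 zlo 0.0046 [ 0.4578 -0.2949  0.0444] 0.0015
scene dish_green 0.89 [260 285 309 330] 971 ztop 0.0128 zlo 0.0022 [0.6447 0.1204 0.0481] 0.0016
scene dish_blue 0.73 [192 198 237 228] 632 ztop 0.0134 zlo 0.0018 [ 0.6232 -0.1648  0.0453] 0.0007
scene dish_white 0.58 [405 287 453 338] 1855 ztop 0.0121 zlo 0.0035 [0.4611 0.2975 0.0452] 0.0006
scene dish_white 0.38 [226 145 265 169] 406 ztop 0.0141 zlo 0.0033
[... 658 characters left out ...]
.1186] 0.0272
side dish_red 0.98 [298 269 341 303] 641 ztop 0.0093 zlo -0.0007 [ 0.4606 -0.0282  0.0456] 0.0010
side dish_yellow 0.84 [393 356 448 405] 1148 ztop 0.0096 zlo -0.0017 [ 0.4545 -0.2992  0.0458] 0.0010
side dish_yellow 0.58 [328 177 354 216] 806 ztop 0.0746 zlo 0.0014 [0.6674 0.1339 0.0463] 0.0152
side dish_green 0.56 [321 198 359 222] 487 ztop 0.0086 zlo -0.0019 [0.6445 0.1184 0.0453] 0.0016
side dish_blue 0.87 [403 270 448 310] 692 ztop 0.0094 zlo -0.0017 [ 0.6182 -0.1693  0.044 ] 0.0031
side dish_white 0.77 [212 191 249 217] 857 ztop 0.0082 zlo -0.0016 [0.4582 0.2936 0.0458] 0.0012
side brush_mug 0.92 [239 102 272 175] 1344 ztop 0.1657 zlo -0.0043 [0.777  0.4569 0.217 ] 0.0375
```

View pics/crop.png

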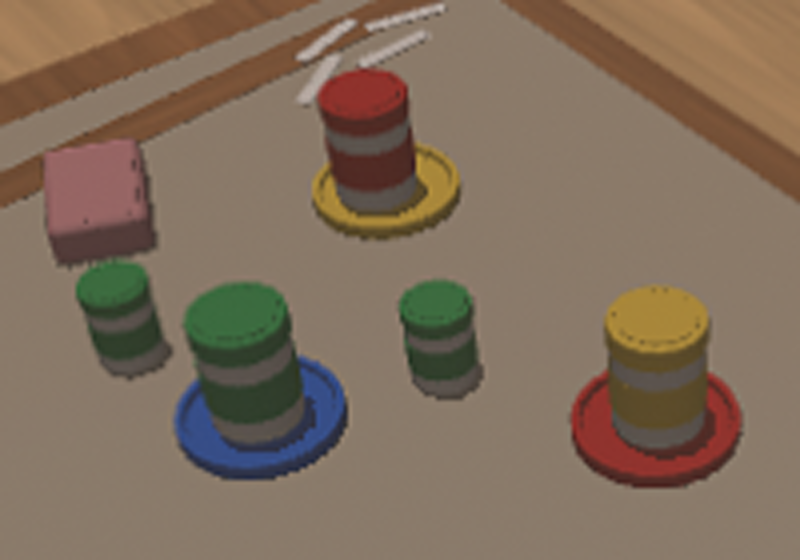

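The crop confirms the choice: the green pot on the blue dish is clearly the largest of the three. Pot tops measure about 77 mm and rims about 11 mm, averaged over both views, which agrees with the text. First move: yellow pot to the white dish.

```bash
cat >> h.py <<'E'
POT=dict(red=(.4605,-.303),yellow=(.4585,-.0275),green=(.621,-.1685),blue=(.648,.121))
DISH=dict(red=(.4617,-.0256),yellow=(.456,-.297),green=(.6445,.1195),blue=(.6207,-.167),white=(.4597,.2955))
ZG,ZT=.040,.17
def q(phi):
    a=(phi+np.pi/2)/2; return np.array([0,np.cos(a),np.sin(a),0])
def tang(xy): return np.arctan2(xy[1],xy[0])+np.pi/2
def pick(xy,phi=None):
    phi=tang(xy) if phi is None else phi
    manip.reach([*xy,ZT],q(phi))
    assert not manip.line_to([*xy,ZG],vel=.15,threshold=15),'hit'
    manip.close(25); s=manip.get_state(); print('grip',s['gripper_width'],s['grasp_force'])
    assert .5<s['gripper_width']<.72
    manip.line_to([*xy,ZT],vel=.15)
    s=manip.get_state(); print('held',s['gripper_width'],s['wrist_force'])
def place(xy,phi=None):
    phi=tang(xy) if phi is None else phi
    manip.reach([*xy,ZT],q(phi))
    manip.line_to([*xy,ZG+.015],vel=.15)
    t=manip.line_to([*xy,ZG-.003],vel=.03,threshold=5)
    s=manip.get_state(); print('contact',t,s['tcp_pos'],s['wrist_force'])
    manip.open(); manip.line_to([*xy,ZT],vel=.2); print('t',manip.get_state()['time'])
E
python3 - <<'E'
from h import *
s=manip.get_state(); manip.line_to([*s['tcp_pos'][:2],.26])
pick(POT['yellow']); place(DISH['white'])
p,_=manip.get_image('scene'); cv2.imwrite('pics/s1.png',p[:,:,::-1])
E
```

```text
grip 0.616764669568568 24.998871968127787
held 0.6138435119901724 [-0.52194569  0.38462029 -1.41560863]
contact True [0.4595753  0.29567174 0.03986306] [-0.42990343 -0.02386124  2.24968715]
t 11.1
```

View pics/s1.png

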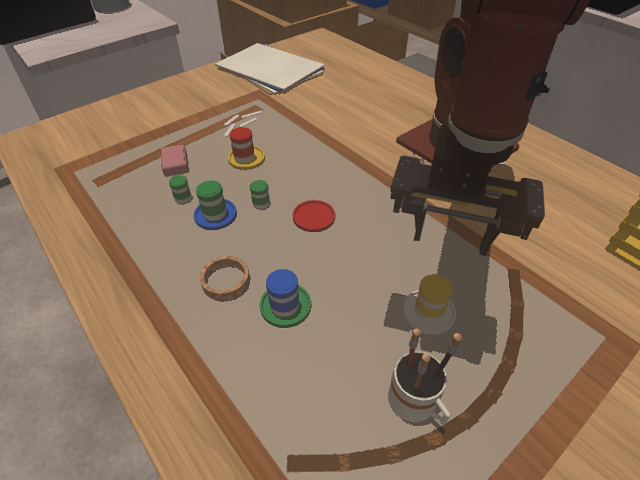

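The yellow pot stands in the white dish at (434,297), the red dish at (314,215) is empty, and the mug is untouched. I'll continue with the rest of the red/yellow pair.

Run:
```python
from h import *
pick(POT['red']); place(DISH['red'])
pick(DISH['white']); place(DISH['yellow'])
G=np.radians(44)
pick(POT['green'],G); place(DISH['white'])
p,_=manip.get_image('scene'); cv2.imwrite('pics/s2.png',p[:,:,::-1])
```

```text
grip 0.6112659492068677 24.999003396369517
held 0.6137978206681229 [-0.32762404  0.01322223 -1.3511206 ]
contact True [ 0.46180326 -0.02527951  0.03960877] [1.30782938 0.72955662 1.48247107]
t 20.1667
grip 0.6132533329556717 24.99930517282337
held 0.610530566154607 [-0.46025368  0.99478646 -2.61146946]
contact True [ 0.45611835 -0.29679423  0.03984281] [ 1.47410109 -0.21342145  1.30394311]
t 29.3
grip 0.6161098631466125 24.998318790458143
held 0.6184966500528395 [ 0.14847022  0.73394805 -1.53443371]
contact True [0.45958517 0.29584063 0.03965937] [ 0.03073295 -0.37970165  2.72551212]
t 37.7333
```

View pics/s2.png

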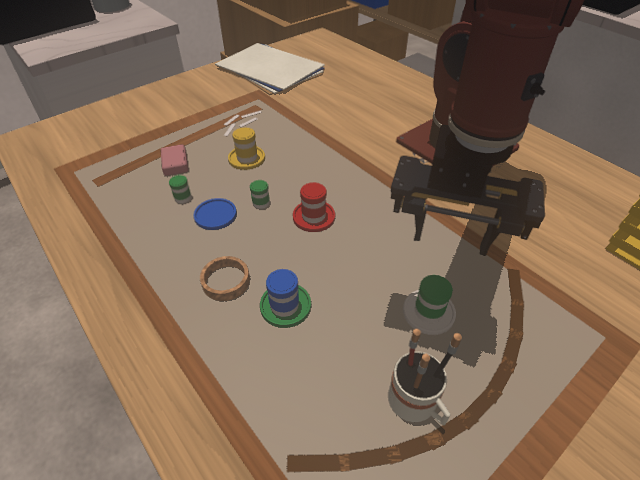

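Red (313,205) and yellow (245,148) are home. Green stands in the white dish (434,297), the blue dish is empty, and the small greens are where they were.

Run:
```python
from h import *
pick(POT['blue']); place(DISH['blue'],np.radians(44))
pick(DISH['white']); place(DISH['green'])
manip.reach([.3,.5,.35] if False else [.45,.1,.3],q(tang((.45,.1))))
for n in('scene','side'):
    p,d=manip.get_image(n); cv2.imwrite(f'pics/{n}3.png',p[:,:,::-1]); c=manip.camera_params(n)
    for k in POT:
        for r in manip.cut_out('pot_'+k,n):
            if r['score']<.3: continue
            P=cloud(c,r['pixels'],d); z=np.percentile(P[:,2],98)
            x,e=cv2.minEnclosingCircle(np.float32(P[P[:,2]>z-.005][:,:2])); print(n,k,round(r['score'],2),np.round(x,4),round(z,4),'off',np.round(np.hypot(*(np.array(x)-DISH[k])),4))
```

```text
grip 0.6125250175647496 24.998990655876696
held 0.6166663656936049 [-0.39514068 -0.19202552 -2.63935328]
contact True [ 0.62076813 -0.16682849  0.03982796] [-0.4799865  -0.08625666  3.85065821]
t 45.7
grip 0.6183387298817123 24.99852400738746
held 0.6205380292032977 [ 0.26464917 -0.58778983 -1.35005627]
contact True [0.64446539 0.11959504 0.03987695] [0.30034352 0.24928522 3.24132389]
t 54.275
scene red 0.66 [ 0.4621 -0.0252] 0.0793 off 0.0006
scene yellow 0.81 [ 0.4585 -0.2953] 0.0782 off 0.003
scene green 0.87 [0.6464 0.1198] 0.0788 off 0.0019
scene green 0.63 [ 0.651  -0.2632] 0.0542 off 0.3827
scene green 0.59 [ 0.525  -0.1353] 0.0552 off 0.2814
scene blue 0.75 [ 0.6224 -0.1681] 0.0793 off 0.002
scene blue 0.58 [ 0.4581 -0.2958] 0.0144 off 0.2074
side red 0.68 [ 0.4607 -0.0274] 0.0749 off 0.0021
side yellow 0.78 [ 0.4542 -0.2975] 0.0755 off 0.0019
side green 0.63 [0.6436 0.119 ] 0.0743 off 0.001
side green 0.6 [ 0.6479 -0.2657] 0.0507 off 0.3852
side blue 0.89 [ 0.6194 -0.1685] 0.0751 off 0.002
side blue 0.36 [ 0.4537 -0.2968] 0.0755 off 0.2116
side blue 0.33 [ 0.4596 -0.028 ] 0.0749 off 0.2128
```

View pics/side3.png

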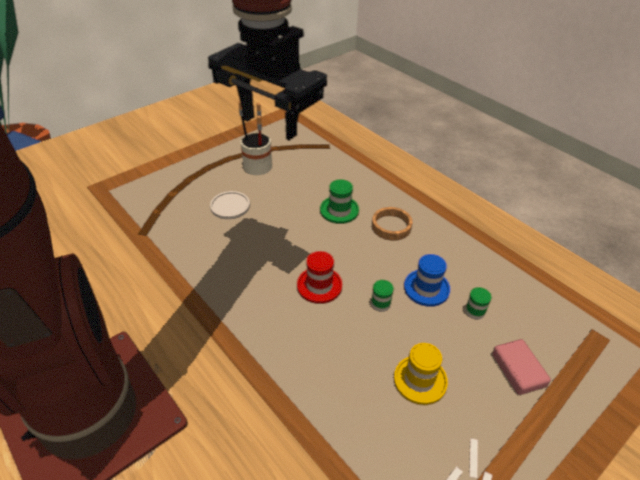

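View pics/scene3.png

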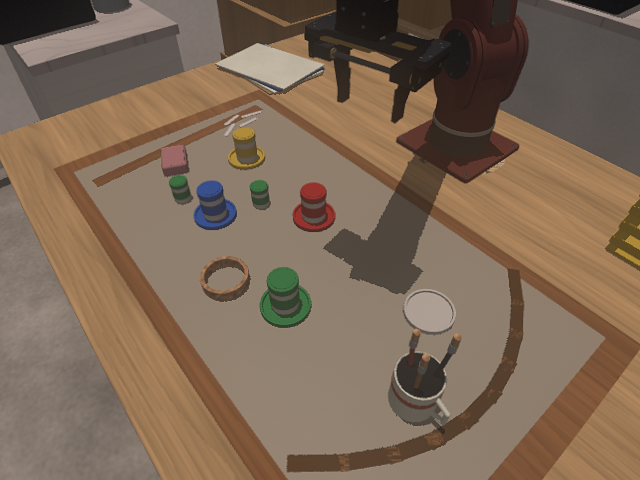

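Both views show every pot upright on its own dish and within 3 mm of its centre. The white dish (430,312) is empty, the mug is unmoved and the arm is clear.

```bash
python3 -c "
from rig import manip
print(manip.sign_off())"
```

```text
the job is handed in; nothing more can be done
None
```

The job is handed in: all four pots stand upright on the dishes of their own colour, the white dish is empty, the mug is untouched, and it took about 55 s of the 144 s allowed.

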